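Fit the widest sanding drum to the bench sander

TASK

Take the widest of the three sanding drums off its sloping peg on the rack and fit it on the upright arbor of the red bench sander, castellated end down, turning it until its slots drop over the arbor's cross pin and it sits fully home on the flange. Do not ram it down: the arbor bends. Leave the other two drums hanging on their pegs and the tin and the offcut where they are.

Things in the scene. Friction and masses are not known exactly. Their poses are not given: they have to be found in the camera images.
- drum_wide: Widest drum: brown tube, 60 mm diameter, 60 mm long, 20 mm bore right through, about 0.2 kg. Origin: centre of the castellated end; z is the drum's axis, towards the plain end (up and robot-wards on the rack). The castellated end: four grey feet 8 mm high, out to 21 mm in x and y, with a cross of slots between them 10 mm wide, 8 mm deep, along the drum's own x and y axes. On any of the pegs.
- drum_mid: A like drum of 51 mm diameter, 60 mm long, same bore; origin and axes alike. It hangs on another peg and stays there.
- drum_slim: A like drum of 42 mm diameter, 60 mm long, same bore; origin and axes alike. It hangs on another peg and stays there.
- rack: Fixed wooden rack: base 300 mm wide (y), 16 mm thick; upright board 130 mm high, its front face the plane x=0. Origin on the bench under that face; z up, the pegs point to -x. Three 14 mm pegs leave the face at y=-100, 0, 100 mm, 105 mm above the bench, rising along (-0.375, 0, 0.927), 22 deg from vertical. Drums sit on 26 mm wide collars, 52 mm along the pegs, with 3 mm of play all round.
- peg0_tip (a point): Round end of the peg at y=-100 mm of the rack, 113 mm along the peg from the board; a drum lifted 61 mm along the peg is free of it.
- peg1_tip (a point): The end of the middle peg of the rack.
- peg2_tip (a point): The end of the peg at y = +100 mm of the rack.
- sander: Fixed sander: low red housing 200 x 200 mm, aluminium table on top 50 mm above the bench; origin on the bench under its centre, z up. In the middle stands a steel arbor: a 66 mm flange (face 6 mm above the table), a shaft of 17 mm diameter, its top 7 mm tapering to 7 mm, and a cross pin just above the flange. The arbor is braked: only a twist over 0.6 N m turns it.
- seat (a point): On the arbor's axis at the flange's face (56 mm above the bench): the drum's origin when home. The level cross pin (6 mm thick, 40 mm long) lies on the flange at an unknown angle, which the sander's yaw does not tell. At the wrong angle the drum stops on the pin, 6 mm above the flange; with either slot along the pin (within about 6 degrees) it drops home.
- arbor_tip (a point): The top of the arbor on its axis, 126 mm above the bench.
- wax_tin: A closed round tin of wax, 60 mm diameter, 34 mm high, on the bench; origin at the centre of its underside. A bystander.
- offcut: A flat L-shaped wooden offcut, about 55 x 70 x 18 mm, on the bench; origin at its underside. A bystander.
Mind the look-alikes: they are no part of the job. Leave any pink or purple look-alike of the drum_wide alone.

How it is judged:
On the way, in this order (a step that is already met when the one before it is completed fails the run):
1. the widest drum is lifted off its peg and carried clear of the rack (distance of drum_wide from where it was at the start of the episode above 0.08 m and contact force between drum_wide and rack below 0.1 N and contact force between drum_wide and the fingers above 1 N and height (world z) of drum_wide above 0.1 m), for 0.1 s.
2. the widest drum is home on the arbor's flange (horizontal distance between drum_wide and seat below 0.004 m and z of drum_wide in the frame of seat below 0.003 m), for 0.2 s.
At the end, for the whole second after the job is handed in: The widest drum is upright (0.06 rad), feet down, within 4 mm of the arbor's axis and 3 mm of the flange's face, released, at rest; the other drums are on their pegs within 20 mm of their starts, tin and offcut within 30 mm (all of step 2 and z of drum_wide in the frame of seat above -0.004 m and angle between drum_wide's own z axis and vertical below 0.06 rad and linear speed of drum_wide below 0.02 m/s and distance of each of drum_mid, drum_slim from where it was at the start of the episode below 0.02 m and distance of each of wax_tin, offcut from where it was at the start of the episode below 0.03 m); the robot touches nothing.
It fails at once if the arbor is rammed: the drum presses on the sander with more than 80 N (contact force between drum_wide and sander above 80 N).
It fails at once if another drum is moved by more than 30 mm (distance of any of drum_mid, drum_slim from where it was at the start of the episode above 0.03 m).
It fails at once if the tin or the offcut is moved by more than 50 mm (distance of any of wax_tin, offcut from where it was at the start of the episode above 0.05 m).
It also fails if it takes over 67 s, if anything falls off the work surface, if the arm or the gripper's body presses on something with over 40 N, if the wrist force passes 120 N, or if a joint passes its speed limit or range.

ROBOT

A 6-joint arm with a two-finger parallel gripper is mounted at the origin on the work surface. World frame = base frame: x ahead of the robot, y to its left, z up, the work surface at z = 0. Lengths are in m, angles in rad, forces in N, time in s.
With the tool pointing down it reaches from about 0.225 to 0.875 m from the base axis. Payload 3.4 kg.
Tool frame: the origin (TCP) lies between the finger pads; the fingertips stand 22 mm ahead of it and the grasp point (between the pads) lies 3 mm ahead of it; z points along the fingers, y is the direction in which the jaws open and shut (so a half turn about z gives the same grasp; the last joint's range is limited). The gripper opens to 85 mm and grips with 20 to 120 N. Pads are 22 mm wide; open, the fingers measure 114 mm over their backs; the gripper's body (76 mm by 85 mm) begins 54 mm behind the grasp point. The pads swing forward as they close: fully open they stand 13 mm farther back than shut.
Start: joints at [1.047, 0.276, 1.505, -0, 1.361, -0.121], TCP at [0.225, 0.529, 0.253] pointing down, gripper open.
Joint ranges: [-2.89, 2.89], [-0.75, 2.08], [0.22, 2.7], [-1.18, 4.32], [0.11, 2.71], [-2.7, 2.7]. Speed limits (rad/s): [2.57, 2.57, 3.14, 3.14, 3.14, 3.14].

INTERFACE

Orientations are given as a 3x3 rotation matrix whose columns are the frame's x, y, z axes.
In Python, from plant import r, optics gives the robot as it stands.
- The arm moves only by the tool send_rows, never from a script. Its argument "motion" is one flat list of numbers, 7 for each row, row after row: the shift along the tool's x, y, z in cm, then the turn, a rotation vector about the tool's x, y, z in rad, then the finger opening in cm, from 0 to 8.54. In form: [dx, dy, dz, rx, ry, rz, grip, dx, dy, dz, rx, ry, rz, grip, ...]. A call has 1 to 20 rows; each row is the pose to reach, as a shift and turn from the pose commanded when the call began, along the tool's axes at that moment; what a row does not reach only later rows make up. A row lasts 1/12 s, in which the tool goes at most 41.7 mm and 7.16 degrees, less where a joint would pass 70% of its speed; a pose out of reach is approached as far as the arm can. A call with a gripper value outside its range is refused whole. The fingers move at their own pace and stop on an object; the grip force is fixed at half the most. Time passes only in rows, so rows that repeat a pose let the fingers close. It gives the time, the measured TCP pose, the force and the opening at its end, in the units of the state.
- r.sense(): the state, without advancing time (a new reading comes with each control period).
- optics.camera(name): name is "scene" or "side" or "wrist"; returns the picture (420x560x3 uint8, blue, green, red); there is no depth.
- optics.camera_model(name): a dict with "fx", "fy", "cx", "cy" (pixels), "position" and "rotation" of the camera in the world; the wrist camera has in their place "tool_from_camera" (4x4, takes a point from camera to tool coordinates, whose origin is the TCP and whose axes are the flange's). Camera axes: x right, y down, z forward; pixel columns grow to the right and rows downward; lengths in m; the calibration is good to about 2 mm. A picture is of the moment at which its call begins: read the wrist's pose just before it. camera_model takes no time and is no camera call.
- r.close_job(): hands the job in, once; it reports no verdict.
The state is a dict: "t": time; "qpos": joint angles; "dq": joint speeds; "tau": joint torques, N m; "eef_pos": TCP position; "tool_rot": TCP orientation; "contact_force": force on the tool from outside, world axes, zero at the start; "moment": the same for the moment, N m; "finger_gap": opening from 0.0 (shut) to 1.0 (fully open).
Only numpy, scipy, OpenCV 4.12 (cv2) and the standard library are available. Lean on these libraries where they do the work, as an engineer would, in place of code of your own. Each camera call takes 0.05 s, during which the arm holds its last target. There are 200 camera calls.

## Working session

There is one attempt and no reset: what is moved stays moved. The work goes in short steps, Python scripts to look and compute and a tool call to move; the robot and the scene stay as the last step left them, time stands still between calls to the robot, and variables do not carry over. Pictures are saved under pics/ and viewed, about 8 in all and at most 12, crops included, and the job is handed in when it is done.

Besides the shell and the picture viewer there is one more tool, called after "Request:" by a JSON object that holds its "fn" and its "kwargs", one argument or row to a line. send_rows: Moves the arm, as the interface text tells. Its arguments: {"type":"object","properties":{"motion":{"type":"array"}},"required":["motion"]}

```bash
mkdir -p pics; ls; python3 - <<'E'
from plant import r, optics
import cv2, numpy as np
s=r.sense(); print(s['t'],s['eef_pos'],s['tool_rot'],s['finger_gap'])
a=optics.camera("scene");b=optics.camera("side")
cv2.imwrite('pics/scene.png',a);cv2.imwrite('pics/side.png',b)
for n in("scene","side","wrist"): print(n,optics.camera_model(n))
E
```

```text
pics
0.0 [0.22516106 0.52854958 0.25243946] [[-9.19986764e-01  3.91948434e-01 -8.83179221e-04]
 [ 3.91949388e-01  9.19985362e-01 -1.61572075e-03]
 [ 1.79232736e-04 -1.83260326e-03 -9.99998305e-01]] 1.000898018281065
scene {'fx': 424.5562546353401, 'fy': 424.5562546353401, 'cx': 281.318531737852, 'cy': 211.79487623489484, 'position': array([1.26951392, 0.10327432, 0.89352851]), 'rotation': array([[-0.15840685,  0.69136372, -0.704928  ],
       [ 0.98733864,  0.11694951, -0.10716918],
       [ 0.0083481 , -0.71297898, -0.70113571]])}
side {'fx': 399.54784479707587, 'fy': 399.54784479707587, 'cx': 276.4978302804617, 'cy': 208.54431410494908, 'position': array([ 0.14616025, -0.56101031,  0.93296786]), 'rotation': array([[ 0.82915389, -0.43648243,  0.34926625],
       [-0.5588539 , -0.63196096,  0.53694289],
       [-0.01364351, -0.64039709, -0.7679228 ]])}
wrist {'fx': 352.36779281767514, 'fy': 352.36779281767514, 'cx': 281.19482148754184, 'cy': 209.21661327881617, 'tool_from_camera': array([[-6.34840832e-06, -9.51857838e-01, -3.06539812e-01,
         7.90036433e-02],
       [ 9.99999992e-01,  3.26369276e-05, -1.22053065e-04,
        -9.58570201e-04],
       [ 1.26181684e-04, -3.06539811e-01,  9.51857830e-01,
        -1.21077810e-01],
       [ 0.00000000e+00,  0.00000000e+00,  0.00000000e+00,
         1.00000000e+00]])}
```

View pics/scene.png

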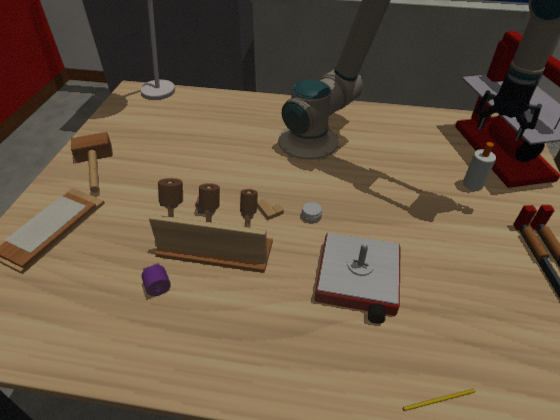

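View pics/side.png

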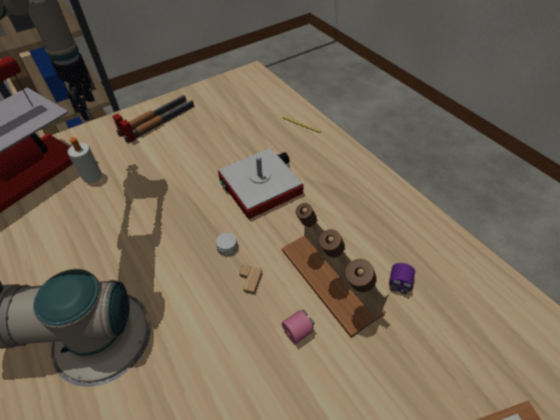

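Scene: three brown drums on the rack, at (171,190), (208,196) and (249,203) in the scene view, or (360,275), (331,242) and (306,214) in the side view. The first looks widest (about 25/21/17 px) and fits drum_wide. The purple one at scene (155,280) and the pink one at side (300,325) are the look-alikes. The sander arbor is at scene (363,255) and side (260,167). An enlarged crop will confirm this.

```bash
python3 - <<'E'
import cv2, numpy as np
a=cv2.imread('pics/scene.png');b=cv2.imread('pics/side.png')
z=lambda i,x,y,w,h,k:cv2.resize(i[y:y+h,x:x+w],None,fx=k,fy=k,interpolation=cv2.INTER_CUBIC)
A=z(a,145,170,130,100,3);B=z(b,275,190,130,150,4)[:, :]
C=z(a,310,225,100,90,3); D=z(b,210,140,100,75,3)
can=np.zeros((600,800,3),np.uint8)
can[:300,:390]=A; can[300:570,:300]=C
B=z(b,280,195,110,140,3); can[:420,400:730]=B
D=z(b,235,145,60,55,3); can[425:590,400:580]=D
cv2.imwrite('pics/c1.png',can)
E
```

```text
(no output)
```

View pics/c1.png

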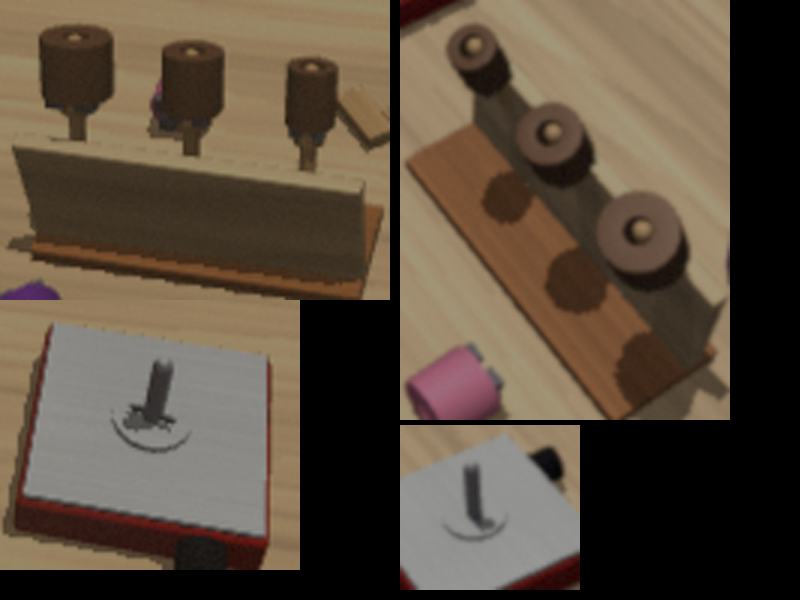

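```bash
cat > h.py <<'E'
import numpy as np
from plant import r, optics
def ray(n,u,v,pose=None):
    m=optics.camera_model(n); d=np.array([(u-m['cx'])/m['fx'],(v-m['cy'])/m['fy'],1])
    if n=='wrist':
        T=m['tool_from_camera']; R,p=pose
        return p+R@T[:3,3], R@T[:3,:3]@d
    return m['position'], m['rotation']@d
def tri(*rays):
    A=np.zeros((3,3));b=np.zeros(3)
    for o,d in rays:
        d=d/np.linalg.norm(d);P=np.eye(3)-np.outer(d,d);A+=P;b+=P@o
    x=np.linalg.solve(A,b)
    return x,[1e3*np.linalg.norm(np.cross(x-o,d/np.linalg.norm(d))) for o,d in rays]
def plane(ry,z): o,d=ry; return o+d*(z-o[2])/d[2]
def proj(n,X,pose=None):
    m=optics.camera_model(n)
    if n=='wrist':
        T=m['tool_from_camera'];R,p=pose;C=R@T[:3,:3];o=p+R@T[:3,3]
    else: C=m['rotation'];o=m['position']
    c=C.T@(X-o); return np.array([m['fx']*c[0]/c[2]+m['cx'],m['fy']*c[1]/c[2]+m['cy']])
E
python3 - <<'E'
from h import *
np.set_printoptions(precision=4,suppress=True)
P=[]
for n,a,b in(('wide',(170,182.3),(360,271.3)),('mid',(208.7,186.7),(330.7,238.7)),('slim',(249.3,192.3),(305,210)),('arbor',(364.3,245.7),(259.3,158.3))):
    x,e=tri(ray('scene',*a),ray('side',*b));P.append(x);print(n,x,e)
d=P[2]-P[0];print(np.hypot(*d[:2]),np.degrees(np.arctan2(d[1],d[0])))
E
```

```text
wide [ 0.5235 -0.2916  0.2068] [np.float64(2.2249648473229224), np.float64(2.224964847322799)]
mid [ 0.5252 -0.1923  0.208 ] [np.float64(2.4458885018007575), np.float64(2.4458885018006997)]
slim [ 0.5282 -0.0914  0.2066] [np.float64(3.5517240685551053), np.float64(3.5517240685550266)]
arbor [0.5797 0.1974 0.1238] [np.float64(3.2209856570493685), np.float64(3.220985657049369)]
0.20026235873403442 88.65629741810012
```

The crop confirms the drum at scene (170,182) and side (360,271) as the widest brown one, on peg0. The peg tips come out at about 207 mm (expected 210) and 200 mm apart, and the arbor tip at 124 mm (expected 126). I'll look at the arbor on the way.

```bash
cat >> h.py <<'E'
from scipy.spatial.transform import Rotation as Ro
np.set_printoptions(precision=4,suppress=True)
def go(p,R):
    s=r.sense();R0=s['tool_rot'];d=R0.T@(np.array(p)-s['eef_pos'])*100
    w=Ro.from_matrix(R0.T@R).as_rotvec()
    print('cm',d.round(2),'rv',w.round(3),'rows>=',np.linalg.norm(d)/4.17,np.degrees(np.linalg.norm(w))/7.16)
def down(yaw): # tool x at -x when yaw=0
    return Ro.from_euler('z',yaw).as_matrix()@np.array([[-1,0,0],[0,1,0],[0,0,-1.]])
E
python3 -c "
from h import *
go([.58,.197,.25],down(0))"
```

```text
cm [-45.64 -16.6    0.27] rv [-0.002 -0.001 -0.403] rows>= 11.64645179167656 3.223163486631594
```

Request:
{"fn": "send_rows", "kwargs": {
  "motion": [-45.6,-16.6,0.2,0,0,-0.403,8.5,-45.6,-16.6,0.2,0,0,-0.403,8.5,-45.6,-16.6,0.2,0,0,-0.403,8.5,-45.6,-16.6,0.2,0,0,-0.403,8.5,-45.6,-16.6,0.2,0,0,-0.403,8.5,-45.6,-16.6,0.2,0,0,-0.403,8.5,-45.6,-16.6,0.2,0,0,-0.403,8.5,-45.6,-16.6,0.2,0,0,-0.403,8.5,-45.6,-16.6,0.2,0,0,-0.403,8.5,-45.6,-16.6,0.2,0,0,-0.403,8.5,-45.6,-16.6,0.2,0,0,-0.403,8.5,-45.6,-16.6,0.2,0,0,-0.403,8.5,-45.6,-16.6,0.2,0,0,-0.403,8.5,-45.6,-16.6,0.2,0,0,-0.403,8.5,-45.6,-16.6,0.2,0,0,-0.403,8.5,-45.6,-16.6,0.2,0,0,-0.403,8.5]
}}

```text
t: 1.43
eef_pos: [0.5787, 0.1984, 0.2511]
tool_rot: [[-1.0, -0.001, -0.001], [-0.001, 1.0, 0.0], [0.001, 0.0, -1.0]]
contact_force: [0.1, -0.1, -0.2]
finger_gap: 0.992
```

```bash
python3 - <<'E'
from h import *
import cv2,pickle
s=r.sense();pickle.dump((s['tool_rot'],s['eef_pos']),open('w1.pkl','wb'))
im=optics.camera('wrist');cv2.imwrite('pics/w1.png',im)
pose=(s['tool_rot'],s['eef_pos']);print(s['t'],pose)
print(proj('wrist',np.array([.58,.197,.126]),pose),proj('wrist',np.array([.58,.197,.056]),pose))
E
```

```text
1.4333 (array([[-1.    , -0.0013, -0.0012],
       [-0.0013,  1.    ,  0.0004],
       [ 0.0012,  0.0004, -1.    ]]), array([0.5787, 0.1984, 0.2511]))
[280.2044 211.2046] [280.3522 187.6736]
```

View pics/w1.png

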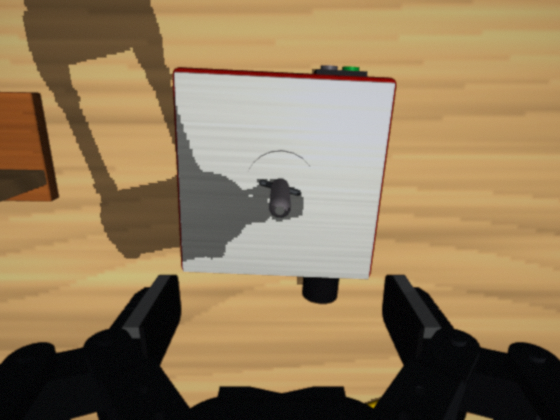

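```bash
python3 - <<'E'
import cv2
a=cv2.imread('pics/w1.png')[140:230,235:325]
g=cv2.convertScaleAbs(a,alpha=1.6,beta=20)
cv2.imwrite('pics/c2.png',cv2.resize(g,None,fx=6,fy=6,interpolation=cv2.INTER_CUBIC))
E
```

```text
(no output)
```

View pics/c2.png

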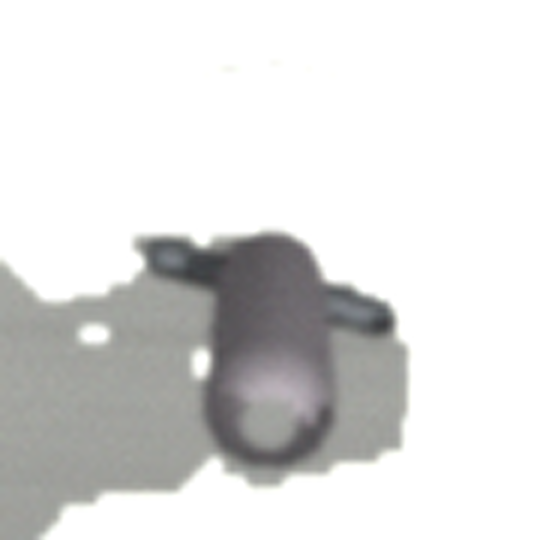

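```bash
cat >> h.py <<'E'
yr=np.array([.0234,.9997,0]); xr=np.array([.9997,-.0234,0])
a=-.375*xr+np.array([0,0,.927]); a/=np.linalg.norm(a)
Rg=np.column_stack([np.cross(yr,-a),yr,-a])
tip=np.array([.5235,-.2916,.209])
E
python3 - <<'E'
from h import *
import pickle
w=pickle.load(open('w1.pkl','rb'))
L=plane(ray('wrist',260,182.5,w),.059);Q=plane(ray('wrist',300.3,192.7,w),.059)
print(L,Q,(L+Q)/2,np.linalg.norm(L-Q),np.degrees(np.arctan2(*(Q-L)[[1,0]])))
print(plane(ray('wrist',279.7,210.8,w),.126))
print(a,Rg)
top=tip-.001*a+.003*Rg[:,0];print('top',top)
go(top+.07*a,Rg)
E
```

```text
[0.5744 0.1785 0.059 ] [0.584  0.2154 0.059 ] [0.5792 0.1969 0.059 ] 0.03812758626289208 75.44833687543877
[0.5797 0.1966 0.126 ]
[-0.3749  0.0088  0.927 ] [[-0.9267  0.0234  0.3749]
 [ 0.0217  0.9997 -0.0088]
 [-0.375   0.     -0.927 ]]
top [ 0.5211 -0.2915  0.2069]
cm [  8.47 -48.94  -2.07] rv [ 0.005 -0.385  0.025] rows>= 11.921843607832052 3.0886078596066846
```

Arbor axis is (0.5795, 0.1968), with the tip and pin midpoint agreeing. The pin is 38 mm long in the picture (40 given), at 75.4° in world. Now to above the drum.

Request:
{"fn": "send_rows", "kwargs": {
  "motion": [4,-20,-5,0,-0.2,0.01,8.5,4,-20,-5,0,-0.2,0.01,8.5,4,-20,-5,0,-0.2,0.01,8.5,4,-20,-5,0,-0.2,0.01,8.5,4,-20,-5,0,-0.2,0.01,8.5,8.5,-48.9,-2.1,0.005,-0.385,0.025,8.5,8.5,-48.9,-2.1,0.005,-0.385,0.025,8.5,8.5,-48.9,-2.1,0.005,-0.385,0.025,8.5,8.5,-48.9,-2.1,0.005,-0.385,0.025,8.5,8.5,-48.9,-2.1,0.005,-0.385,0.025,8.5,8.5,-48.9,-2.1,0.005,-0.385,0.025,8.5,8.5,-48.9,-2.1,0.005,-0.385,0.025,8.5,8.5,-48.9,-2.1,0.005,-0.385,0.025,8.5,8.5,-48.9,-2.1,0.005,-0.385,0.025,8.5,8.5,-48.9,-2.1,0.005,-0.385,0.025,8.5,8.5,-48.9,-2.1,0.005,-0.385,0.025,8.5]
}}

```text
t: 2.82
eef_pos: [0.4952, -0.2891, 0.2724]
tool_rot: [[-0.927, 0.023, 0.375], [0.021, 1.0, -0.008], [-0.376, 0.001, -0.927]]
contact_force: [0.1, -0.2, -0.4]
finger_gap: 0.998
```

```bash
python3 - <<'E'
from h import *
import cv2,pickle
s=r.sense();pose=(s['tool_rot'],s['eef_pos']);pickle.dump(pose,open('w2.pkl','wb'))
im=optics.camera('wrist');cv2.imwrite('pics/w2.png',im)
print(s['t'],pose,s['qpos'])
top=tip-.001*a+.003*Rg[:,0]
print(proj('wrist',tip,pose),proj('wrist',top,pose))
go(top-.02*a,Rg)
E
```

```text
2.8167 (array([[-0.9266,  0.0227,  0.3755],
       [ 0.0214,  0.9997, -0.0077],
       [-0.3755,  0.0009, -0.9268]]), array([ 0.4952, -0.2891,  0.2724])) [-0.8131  0.1133  1.7328  0.3152  1.0407 -2.4865]
[279.3183 242.0326] [279.3175 236.6337]
cm [ 0.07 -0.19  9.06] rv [0.001 0.001 0.001] rows>= 2.172017110813295 0.011695822859520817
```

View pics/w2.png

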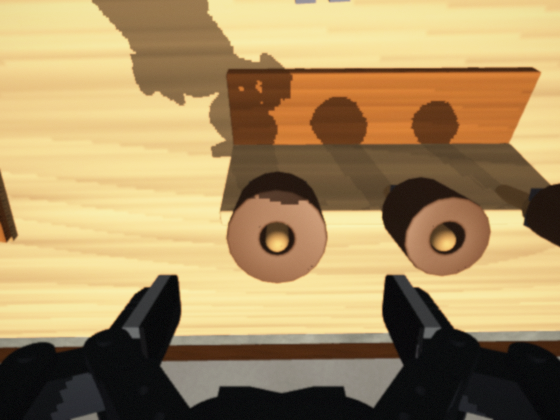

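Drum top centre is at (277.5,236), predicted (279.3,236.6), so it's about 1 mm off in y. Descending along the peg and gripping.

Request:
{"fn": "send_rows", "kwargs": {
  "motion": [0,-0.27,2,0,0,0,8.5,0,-0.27,4,0,0,0,8.5,0,-0.27,6,0,0,0,8.5,0,-0.27,7.5,0,0,0,8.5,0,-0.27,8.5,0,0,0,8.5,0,-0.27,9.1,0,0,0,8.5,0,-0.27,9.1,0,0,0,8.5,0,-0.27,9.1,0,0,0,4,0,-0.27,9.1,0,0,0,4,0,-0.27,9.1,0,0,0,4,0,-0.27,9.1,0,0,0,4,0,-0.27,9.1,0,0,0,4,0,-0.27,9.1,0,0,0,4,0,-0.27,9.1,0,0,0,4,0,-0.27,9.1,0,0,0,4,0,-0.27,9.1,0,0,0,4]
}}

```text
t: 4.2
eef_pos: [0.5292, -0.2948, 0.1895]
tool_rot: [[-0.926, 0.025, 0.377], [0.023, 1.0, -0.01], [-0.377, -0.0, -0.926]]
contact_force: [-1.7, 3.8, 6.5]
finger_gap: 0.701
```

The opening is 59.6 mm, so it holds the 60 mm drum. Lifting along the peg.

Request:
{"fn": "send_rows", "kwargs": {
  "motion": [0,0,-0.5,0,0,0,4,0,0,-1.5,0,0,0,4,0,0,-3,0,0,0,4,0,0,-4.5,0,0,0,4,0,0,-6,0,0,0,4,0,0,-8,0,0,0,4,0,0,-10,0,0,0,4,0,0,-12,0,0,0,4,0,0,-13,0,0,0,4,0,0,-13,0,0,0,4,0,0,-13,0,0,0,4]
}}

```text
t: 5.12
eef_pos: [0.4799, -0.294, 0.3083]
tool_rot: [[-0.927, 0.026, 0.375], [0.024, 1.0, -0.01], [-0.376, -0.001, -0.927]]
contact_force: [0.6, -0.3, -2.2]
finger_gap: 0.69
```

```bash
python3 - <<'E'
from h import *
s=r.sense();print(s['t'],s['eef_pos'],s['contact_force'],s['finger_gap'])
go([.46,0.05,.32],down(0))
E
```

```text
5.1167 [ 0.4799 -0.294   0.3083] [ 0.5615 -0.2806 -2.1915] 0.69019677445717
cm [ 2.21 34.34 -2.19] rv [-0.006  0.385 -0.025] rows>= 8.269080220733434 3.0871444628551745
```

```bash
python3 - <<'E'
from h import *
R=down(0)@Ro.from_euler('y',-1.4).as_matrix();print(R[:,2])
go([.45,0.05,.36],R)
E
```

```text
[ 0.9854  0.     -0.17  ]
cm [ 1.64 34.31 -6.27] rv [-0.021 -1.015 -0.016] rows>= 8.373917906284026 8.12510035285951
```

Request:
{"fn": "send_rows", "kwargs": {
  "motion": [0.5,17,-5,0,-0.3,0,4,0.5,17,-5,0,-0.3,0,4,0.5,17,-5,0,-0.3,0,4,0.5,17,-5,0,-0.3,0,4,0.5,17,-5,0,-0.3,0,4,1.6,34.3,-6.3,-0.02,-1.015,-0.015,4,1.6,34.3,-6.3,-0.02,-1.015,-0.015,4,1.6,34.3,-6.3,-0.02,-1.015,-0.015,4,1.6,34.3,-6.3,-0.02,-1.015,-0.015,4,1.6,34.3,-6.3,-0.02,-1.015,-0.015,4,1.6,34.3,-6.3,-0.02,-1.015,-0.015,4,1.6,34.3,-6.3,-0.02,-1.015,-0.015,4,1.6,34.3,-6.3,-0.02,-1.015,-0.015,4,1.6,34.3,-6.3,-0.02,-1.015,-0.015,4,1.6,34.3,-6.3,-0.02,-1.015,-0.015,4,1.6,34.3,-6.3,-0.02,-1.015,-0.015,4,1.6,34.3,-6.3,-0.02,-1.015,-0.015,4,1.6,34.3,-6.3,-0.02,-1.015,-0.015,4]
}}

```text
t: 6.62
eef_pos: [0.3947, 0.0597, 0.4463]
tool_rot: [[-0.228, 0.011, 0.974], [0.005, 1.0, -0.01], [-0.974, 0.002, -0.228]]
contact_force: [-1.2, 0.1, -2.7]
finger_gap: 0.697
```

```bash
python3 - <<'E'
from h import *
import cv2,pickle
s=r.sense();pose=(s['tool_rot'],s['eef_pos']);pickle.dump(pose,open('w3.pkl','wb'))
im=optics.camera('scene');cv2.imwrite('pics/s3.png',im)
print(s['t'],pose,s['finger_gap'])
c=s['eef_pos']+.04*s['tool_rot'][:,2]
p=proj('scene',c);print(p);x,y=p.astype(int)-[40,35];x=max(x,0);y=max(y,0)
print(x,y)
cv2.imwrite('pics/c3.png',cv2.resize(cv2.convertScaleAbs(im[y:y+70,x:x+80],alpha=1.5,beta=20),None,fx=8,fy=8,interpolation=cv2.INTER_CUBIC))
E
```

```text
6.6167 (array([[-0.2284,  0.0107,  0.9735],
       [ 0.0048,  0.9999, -0.0099],
       [-0.9735,  0.0025, -0.2285]]), array([0.3947, 0.0597, 0.4463])) 0.6969009586529679
[320.8945  92.1206]
280 57
```

View pics/c3.png

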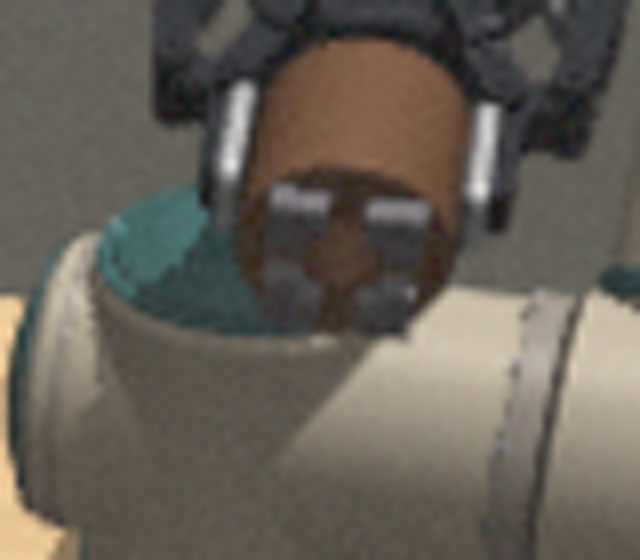

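```bash
python3 - <<'E'
from h import *
import pickle
R,p=pickle.load(open('w3.pkl','rb'))
c=p+.04*R[:,2];n=R[:,2]
def pt(u,v):
    o,d=ray('scene',280+u/8-.5,57+v/8-.5);X=o+d*(n@(c-o))/(n@d);return 1e3*(R.T@(X-c))[:2]
F=[pt(*q) for q in((293,235),(400,242),(290,290),(385,303))]
print(F, np.mean(F,0))
for i,j in((0,1),(2,3)): d=F[j]-F[i];print('y-ish',np.degrees(np.arctan2(-d[0],d[1])))
for i,j in((0,2),(1,3)): d=F[j]-F[i];print('x-ish',np.degrees(np.arctan2(d[1],d[0])))
for q,w in(((275,213),(430,222)),((275,190),(430,207))):
    d=pt(*w)-pt(*q);print('top edge',np.degrees(np.arctan2(-d[0],d[1])))
E
```

```text
[array([-15.8679, -10.8957]), array([-16.6945,  17.4965]), array([  3.0348, -11.0212]), array([ 4.5671, 14.7837])] [-6.2401  2.5908]
y-ish 1.667693039522922
y-ish -3.3981478144591386
x-ish -0.3802719477275082
x-ish -7.271119248212114
top edge 2.1331348582890453
top edge -1.6109295764477414
```

The slots are within a few degrees of the tool axes (about −1±4°). To put the slot on the 75° pin, I need a tool yaw of about −0.27 rad.

```bash
python3 - <<'E'
from h import *
go([.5795,.1968,.22],down(-.27))
E
```

```text
cm [17.88 13.85 23.02] rv [0.176 1.332 0.217] rows>= 7.739152652623456 10.89156738983221
```

Request:
{"fn": "send_rows", "kwargs": {
  "motion": [9,7,10,0.1,0.75,0.12,4,9,7,10,0.1,0.75,0.12,4,9,7,10,0.1,0.75,0.12,4,9,7,10,0.1,0.75,0.12,4,9,7,10,0.1,0.75,0.12,4,9,7,10,0.1,0.75,0.12,4,17.9,13.9,23,0.176,1.332,0.217,4,17.9,13.9,23,0.176,1.332,0.217,4,17.9,13.9,23,0.176,1.332,0.217,4,17.9,13.9,23,0.176,1.332,0.217,4,17.9,13.9,23,0.176,1.332,0.217,4,17.9,13.9,23,0.176,1.332,0.217,4,17.9,13.9,23,0.176,1.332,0.217,4,17.9,13.9,23,0.176,1.332,0.217,4,17.9,13.9,23,0.176,1.332,0.217,4,17.9,13.9,23,0.176,1.332,0.217,4]
}}

```text
t: 8.0
eef_pos: [0.5806, 0.1987, 0.2183]
tool_rot: [[-0.966, 0.243, 0.092], [0.244, 0.97, -0.004], [-0.09, 0.018, -0.996]]
contact_force: [0.5, -0.1, -2.4]
finger_gap: 0.697
```

```bash
python3 - <<'E'
from h import *
import cv2,pickle
s=r.sense();pose=(s['tool_rot'],s['eef_pos']);pickle.dump(pose,open('w4.pkl','wb'))
print(s['t'],pose,s['finger_gap'],s['contact_force'])
ims={n:optics.camera(n) for n in('wrist','scene','side')}
for n in ims: cv2.imwrite(f'pics/{n}4.png',ims[n])
R,p=pose
print('top c',proj('wrist',p-.02*R[:,2],pose))
can=np.zeros((600,800,3),np.uint8)
w=cv2.resize(ims['wrist'][250:420,130:430],None,fx=1.3,fy=1.3); can[:w.shape[0],:w.shape[1]]=w
X=p+.045*R[:,2]
for n,x0,y0 in(('scene',0,240),('side',400,240)):
    u,v=proj(n,X).astype(int);x,y=u-32,v-30;print(n,x,y)
    can[y0:y0+360,x0:x0+384]=cv2.resize(cv2.convertScaleAbs(ims[n][y:y+60,x:x+64],alpha=1.5,beta=20),None,fx=6,fy=6,interpolation=cv2.INTER_CUBIC)
cv2.imwrite('pics/c4.png',can)
E
```

```text
8.0 (array([[-0.9656,  0.2434,  0.0916],
       [ 0.244 ,  0.9698, -0.0042],
       [-0.0898,  0.0183, -0.9958]]), array([0.5806, 0.1987, 0.2183])) 0.6974557086647573 [ 0.4754 -0.1373 -2.4289]
top c [283.8467 338.7275]
scene 334 203
side 226 113
```

View pics/c4.png

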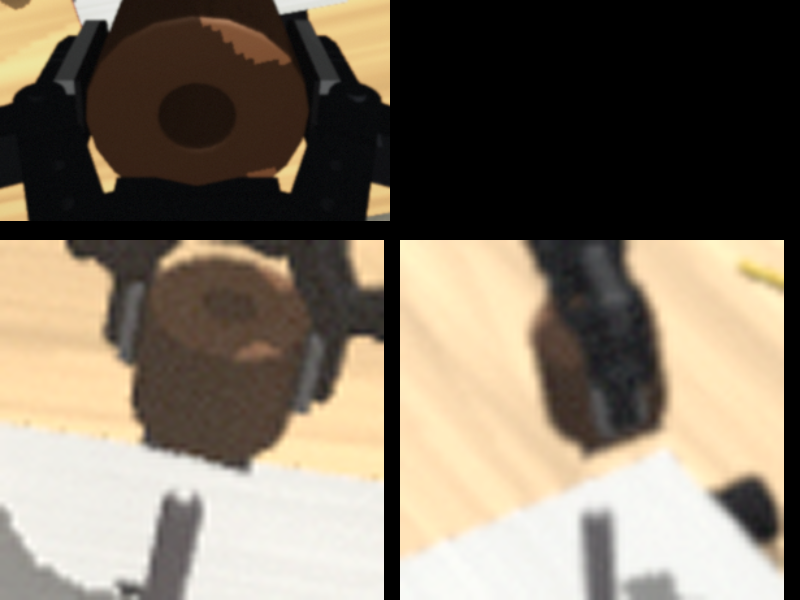

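Bore centre is at (282.3,338.5), predicted (283.8,338.7), so the drum is centred in the hand. About 5° of tool tilt is still unfinished. Straightening above the arbor now.

```bash
python3 - <<'E'
from h import *
go([.5795,.1968,.185],down(-.27))
E
```

```text
cm [ 0.6  -0.2   3.38] rv [0.021 0.1   0.022] rows>= 0.8247590603434879 0.8398678571254854
```

Request:
{"fn": "send_rows", "kwargs": {
  "motion": [0.6,-0.2,0,0.021,0.1,0.022,4,0.6,-0.2,1,0.021,0.1,0.022,4,0.6,-0.2,2,0.021,0.1,0.022,4,0.6,-0.2,3,0.021,0.1,0.022,4,0.6,-0.2,3.4,0.021,0.1,0.022,4,0.6,-0.2,3.4,0.021,0.1,0.022,4,0.6,-0.2,3.4,0.021,0.1,0.022,4]
}}

```text
t: 8.73
eef_pos: [0.5756, 0.1974, 0.1867]
tool_rot: [[-0.964, 0.264, -0.0], [0.264, 0.964, 0.0], [0.0, 0.0, -1.0]]
contact_force: [-0.1, -0.4, -2.4]
finger_gap: 0.694
```

```bash
python3 - <<'E'
from h import *
import cv2,pickle
s=r.sense();pose=(s['tool_rot'],s['eef_pos']);R,p=pose
print(s['t'],pose,s['contact_force'])
go([.5795,.1968,.16],down(-.27))
ims={n:optics.camera(n) for n in('wrist','scene','side')}
for n in ims: cv2.imwrite(f'pics/{n}5.png',ims[n])
print('top c',proj('wrist',p-.02*R[:,2],pose))
for n in('scene','side'): print(n,'bottom',proj(n,p+.04*R[:,2]),'top',proj(n,p-.02*R[:,2]),'arbor tip',proj(n,np.array([.5795,.1968,.126])))
can=np.zeros((600,800,3),np.uint8)
w=cv2.resize(ims['wrist'][250:420,130:430],None,fx=1.3,fy=1.3); can[:w.shape[0],:w.shape[1]]=w
X=p+.03*R[:,2]
for n,x0,y0 in(('scene',0,240),('side',400,240)):
    u,v=proj(n,X).astype(int);x,y=u-32,v-30;print(n,x,y)
    can[y0:y0+360,x0:x0+384]=cv2.resize(cv2.convertScaleAbs(ims[n][y:y+60,x:x+64],alpha=1.5,beta=20),None,fx=6,fy=6,interpolation=cv2.INTER_CUBIC)
cv2.imwrite('pics/c5.png',can)
E
```

```text
8.7333 (array([[-0.9645,  0.2641, -0.0002],
       [ 0.2641,  0.9645,  0.0004],
       [ 0.0003,  0.0004, -1.    ]]), array([0.5756, 0.1974, 0.1867])) [-0.0613 -0.3974 -2.3644]
cm [-0.39  0.05  2.67] rv [ 0.    -0.     0.003] rows>= 0.6460860675333078 0.021745930010972598
top c [283.8948 338.8976]
scene bottom [364.5581 238.7994] top [368.4136 221.0778] arbor tip [363.0206 245.7412]
side bottom [256.8792 152.3911] top [255.7828 136.3047] arbor tip [258.4562 157.2341]
scene 333 205
side 224 119
```

View pics/c5.png

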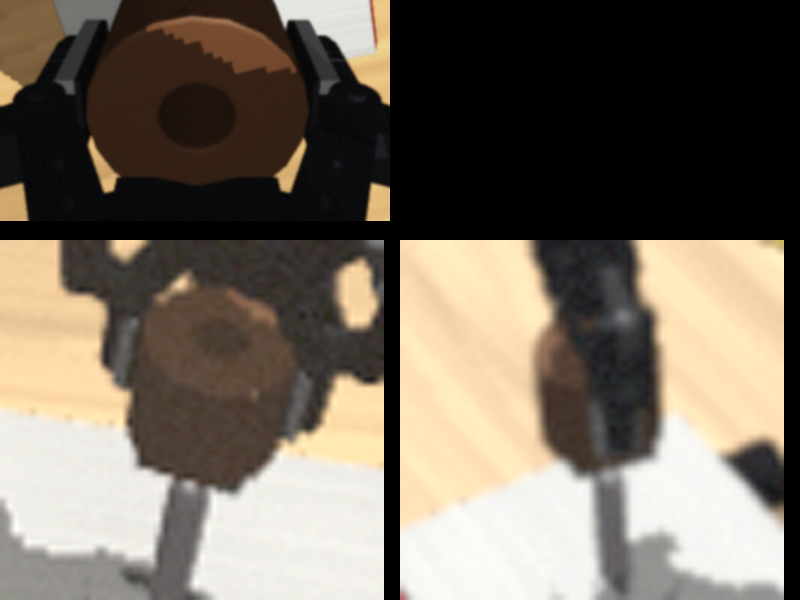

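Everything lines up; both bore and arbor sit 1.6 px right of prediction, which is the same bias. Correcting 4 mm in x and lowering to the tip.

Request:
{"fn": "send_rows", "kwargs": {
  "motion": [-0.39,0.05,0,0,0,0,4,-0.39,0.05,0.5,0,0,0,4,-0.39,0.05,1,0,0,0,4,-0.39,0.05,1.5,0,0,0,4,-0.39,0.05,1.5,0,0,0,4,-0.39,0.05,1.5,0,0,0,4]
}}

```text
t: 9.38
eef_pos: [0.5798, 0.1966, 0.171]
tool_rot: [[-0.964, 0.265, -0.002], [0.265, 0.964, 0.0], [0.002, -0.0, -1.0]]
contact_force: [0.2, -0.6, -2.2]
finger_gap: 0.696
```

Request:
{"fn": "send_rows", "kwargs": {
  "motion": [0,0,0.4,0,0,0,4,0,0,0.8,0,0,0,4,0,0,1.2,0,0,0,4,0,0,1.6,0,0,0,4,0,0,2,0,0,0,4,0,0,2,0,0,0,4]
}}

```text
t: 9.88
eef_pos: [0.5796, 0.1966, 0.1507]
tool_rot: [[-0.964, 0.265, -0.002], [0.265, 0.964, 0.0], [0.002, -0.001, -1.0]]
contact_force: [0.0, -0.3, -1.5]
finger_gap: 0.699
```

Request:
{"fn": "send_rows", "kwargs": {
  "motion": [0,0,0.5,0,0,0,4,0,0,1,0,0,0,4,0,0,1.5,0,0,0,4,0,0,2,0,0,0,4,0,0,2.5,0,0,0,4,0,0,3,0,0,0,4,0,0,3.5,0,0,0,4,0,0,4,0,0,0,4,0,0,4.2,0,0,0,4,0,0,4.2,0,0,0,4]
}}

```text
t: 10.72
eef_pos: [0.5797, 0.1967, 0.1088]
tool_rot: [[-0.964, 0.265, -0.002], [0.265, 0.964, 0.0], [0.002, -0.0, -1.0]]
contact_force: [-2.2, 0.0, -3.1]
finger_gap: 0.695
```

Free so far. Now in small steps past the pin's height.

Request:
{"fn": "send_rows", "kwargs": {
  "motion": [0,0,0.2,0,0,0,4,0,0,0.4,0,0,0,4,0,0,0.5,0,0,0,4,0,0,0.6,0,0,0,4,0,0,0.7,0,0,0,4,0,0,0.8,0,0,0,4,0,0,0.8,0,0,0,4]
}}

```text
t: 11.3
eef_pos: [0.5798, 0.1969, 0.1017]
tool_rot: [[-0.964, 0.265, -0.001], [0.265, 0.964, 0.001], [0.001, 0.0, -1.0]]
contact_force: [-5.0, 0.5, -1.0]
finger_gap: 0.696
```

Request:
{"fn": "send_rows", "kwargs": {
  "motion": [0,0,0.1,0,0,0,4,0,0,0.2,0,0,0,4,0,0,0.3,0,0,0,4,0,0,0.3,0,0,0,4]
}}

```text
t: 11.63
eef_pos: [0.5797, 0.1969, 0.0987]
tool_rot: [[-0.964, 0.265, -0.002], [0.265, 0.964, 0.001], [0.002, 0.0, -1.0]]
contact_force: [-4.7, 2.0, -0.6]
finger_gap: 0.694
```

Request:
{"fn": "send_rows", "kwargs": {
  "motion": [0,0,0.1,0,0,0,4,0,0,0.2,0,0,0,4,0,0,0.3,0,0,0,4,0,0,0.3,0,0,0,4]
}}

```text
t: 11.97
eef_pos: [0.5797, 0.197, 0.0968]
tool_rot: [[-0.964, 0.265, -0.001], [0.265, 0.964, 0.001], [0.001, 0.0, -1.0]]
contact_force: [-6.8, 1.3, 6.5]
finger_gap: 0.697
```

Contact at z = 0.0968, which puts the drum's origin at about 0.057, and 0.056 is home. I'll check it by picture.

```bash
python3 - <<'E'
from h import *
import cv2
s=r.sense();R,p=s['tool_rot'],s['eef_pos'];print(s['t'],s['moment'],s['contact_force'])
can=np.zeros((400,800,3),np.uint8)
for i,n in enumerate(('scene','side')):
    im=optics.camera(n);cv2.imwrite(f'pics/{n}6.png',im)
    u,v=proj(n,np.array([.5795,.1968,.08])).astype(int);x,y=u-25,v-25
    print(n,x,y,[proj(n,np.array([.5795,.1968,z]))-[x,y] for z in(.056,.062,.116,.122)])
    can[:400,400*i:400*i+400]=cv2.resize(cv2.convertScaleAbs(im[y:y+50,x:x+50],alpha=1.4,beta=25),None,fx=8,fy=8,interpolation=cv2.INTER_CUBIC)
cv2.imwrite('pics/c6.png',can)
E
```

```text
11.9667 [ 0.0906  1.0937 -0.0994] [-6.7715  1.3251  6.5091]
scene 335 232 [array([24.0173, 32.0966]), array([24.3459, 30.5899]), array([27.4252, 16.4714]), array([27.7814, 14.8378])]
side 234 143 [array([25.5534, 31.0151]), array([25.4631, 29.6343]), array([24.619 , 16.7246]), array([24.5216, 15.2342])]
```

View pics/c6.png

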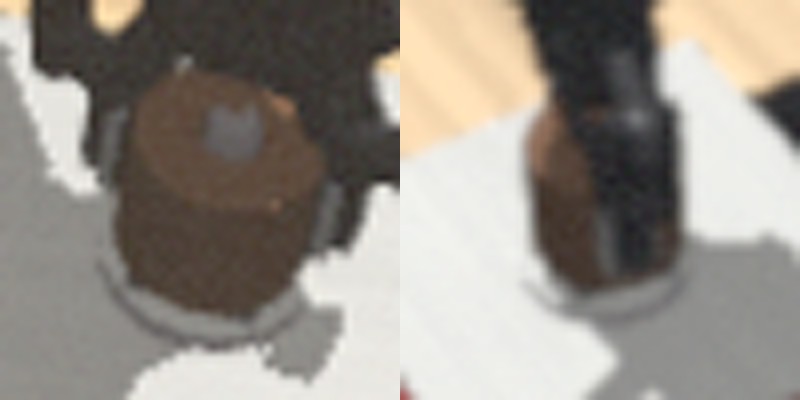

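The top's ellipse centre is at crop row about 17.5 (home would be 16.5, on the pin 14.8), so it's home. A light press to be sure.

Request:
{"fn": "send_rows", "kwargs": {
  "motion": [0,0,0.05,0,0,0,4,0,0,0.1,0,0,0,4,0,0,0.1,0,0,0,4]
}}

```text
t: 12.32
eef_pos: [0.5797, 0.197, 0.0967]
tool_rot: [[-0.964, 0.265, -0.001], [0.265, 0.964, 0.001], [0.001, 0.001, -1.0]]
contact_force: [-8.6, 0.4, 10.7]
finger_gap: 0.699
```

Firm stop. Releasing and retreating straight up.

Request:
{"fn": "send_rows", "kwargs": {
  "motion": [0,0,0,0,0,0,6.5,0,0,0,0,0,0,7.5,0,0,0,0,0,0,8.5,0,0,0,0,0,0,8.5,0,0,0,0,0,0,8.5,0,0,0,0,0,0,8.5,0,0,0,0,0,0,8.5,0,0,-1,0,0,0,8.5,0,0,-3,0,0,0,8.5,0,0,-6,0,0,0,8.5,0,0,-10,0,0,0,8.5,0,0,-14,0,0,0,8.5,0,0,-17,0,0,0,8.5,0,0,-17,0,0,0,8.5,0,0,-17,0,0,0,8.5]
}}

```text
t: 13.57
eef_pos: [0.5814, 0.1969, 0.2681]
tool_rot: [[-0.964, 0.265, 0.006], [0.265, 0.964, 0.002], [-0.005, 0.003, -1.0]]
contact_force: [-0.5, -0.5, -1.0]
finger_gap: 0.994
```

```bash
python3 - <<'E'
from h import *
import cv2
s=r.sense();R,p=s['tool_rot'],s['eef_pos'];print(s['t'],p,s['contact_force'])
can=np.zeros((600,800,3),np.uint8)
for i,n in enumerate(('scene','side')):
    im=optics.camera(n);cv2.imwrite(f'pics/{n}7.png',im)
    u,v=proj(n,np.array([.5795,.1968,.08])).astype(int);x,y=u-25,v-25
    print(n,x,y)
    can[:300,300*i:300*i+300]=cv2.resize(cv2.convertScaleAbs(im[y:y+50,x:x+50],alpha=1.4,beta=25),None,fx=6,fy=6,interpolation=cv2.INTER_CUBIC)
    can[310:590,400*i:400*i+373]=cv2.resize(im,(373,280))
cv2.imwrite('pics/c7.png',can)
E
```

```text
13.5667 [0.5814 0.1969 0.2681] [-0.5054 -0.5462 -1.0315]
scene 335 232
side 234 143
```

View pics/c7.png

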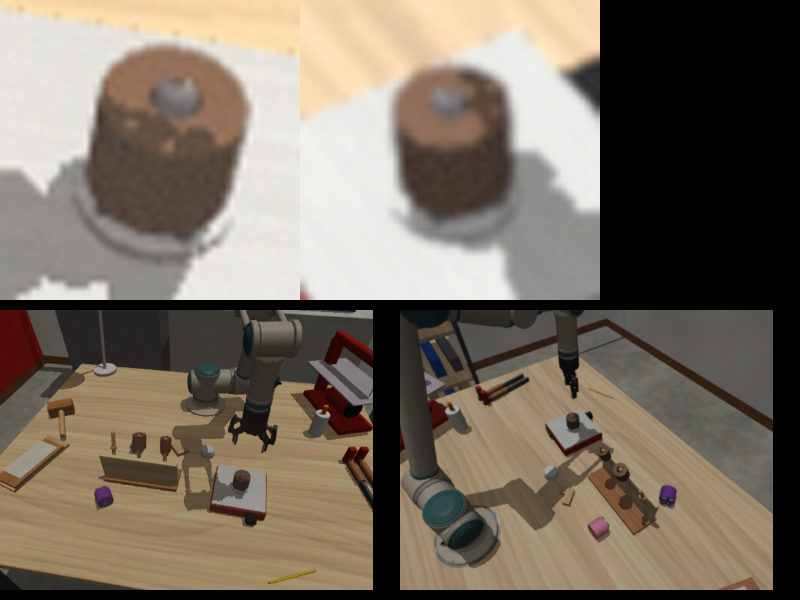

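The drum is released and upright. Its top centre is at crop rows 16.7 (scene) and 17.8 (side), against 16.5 and 16.7 for home and 14.8 and 15.2 for resting on the pin. The other drums, the tin and the offcut are in place. Handing in.

```bash
python3 -c "
from plant import r
print(r.close_job())"
```

```text
the job is handed in; nothing more can be done
None
```

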